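# Turn a pushchair wheel by its spokes until the valve stem stands up

## Robot

A 7-joint arm with a two-finger parallel gripper is mounted at the origin on a cart in front of the work surface, level with it; the furniture and walls round the work are solid. World frame = base frame: x ahead of the robot, y to its left, z up, the work surface at z = 0. Lengths are in mm, angles in rad, forces in N, time in s.
With the tool pointing down it reaches from about 400 to 875 mm from the base axis. Payload 19.3 kg.
Tool frame: the origin (TCP) lies at the very end of the fingers, on their centre line; the grasp point (between the pads) lies 19 mm behind it (grip_point_offset is the z of the grasp point in the tool frame, in mm); z points along the fingers, y is the line along which they close (so a half turn about z gives the same grasp; the last joint's range is limited). The gripper opens to 85 mm and grips with 20 to 120 N. Pads are 22 mm wide; open, the fingers measure 114 mm over their backs; the gripper's body (76 mm by 85 mm) begins 54 mm behind the grasp point. The pads swing forward as they close: fully open they stand 13 mm farther back than shut.
Start: joints at [1.203, 0.521, -0.036, 1.599, 0.021, 1.021, -0.113], TCP at [183.358, -597.49, 231.291] pointing down, gripper open.
Joint ranges: [-2.91, 2.91], [-0.3, 2.13], [-1.5, 1.42], [0.17, 2.43], [-1.26, 4.41], [0.16, 1.93], [-2.52, 2.52]. Speed limits (rad/s): [1.89, 1.89, 2.39, 2.39, 3.01, 3.01, 3.01].

## Interface

Orientations are given as a 3x3 rotation matrix whose columns are the frame's x, y, z axes.
In Python, from workcell import movep, movel, goto_joints, open_gripper, clamp, wait, inverse_kinematics, read_state, camera, PlanningError, finish_job, grip_point_offset gives the robot as it stands. Calls block until the motion is done:
- movep(position, orientation): joint-space move of the TCP to a pose.
- movel(position, frame=None, max_speed=150, guard=None): straight line of the TCP; frame=None keeps the orientation; max_speed is the mean speed in mm/s. With guard (N) it stops when the force on the tool has changed by that much, and returns True; else False.
- goto_joints(angles): joint-space move.
- open_gripper() and clamp(): open the fingers fully, or close them until they stop; the grip force is fixed at half the most.
- wait(seconds).
- inverse_kinematics(position, orientation): joint angles nearest the present ones, or None.
- read_state(): the state.
- camera(name): name is "side" or "top"; returns a dict with "image" (400x640x3 uint8, blue, green, red), "range_z" (400x640 float32, mm along the optical axis (not along the pixel's ray), 0 where there is no reading), "fx", "fy", "cx", "cy" (pixels), "cam_to_world" (4x4, takes a point from camera to world coordinates). Camera axes: x right, y up, looking along -z (the intrinsics and any distortion apply to the point x, -y, -z); pixel columns grow to the right and rows downward; lengths in mm; the calibration is good to about 2 mm. A picture is of the moment at which its call begins.
A pose or a line that the arm cannot do raises PlanningError and nothing moves.
- finish_job(): hands the job in; it is judged then, once.
The state is a dict: "time": time; "qpos": joint angles; "qvel": joint speeds; "joint_efforts": joint torques, N m; "eef_pos": TCP position; "tool_rot": TCP orientation; "ft_force": force on the tool from outside, world axes, zero at the start; "torque": the same for the moment, N m; "finger_gap": finger opening in mm; "gripper_force": force on a finger pad.
Only numpy, scipy, OpenCV 4.12 (cv2) and the standard library are available. Lean on these libraries where they do the work, as an engineer would, in place of code of your own. Each camera call takes 0.05 s, during which the arm holds its last target. There are 200 camera calls.

## Task

The pushchair wheel on the grey stand has to be ready for the tyre gauge: pushing one spoke after another with your fingertips, turn it until the valve is at the very bottom of the rim and its stem points straight up at the hub, then let go. The patch on the tyre is still curing, so keep off the tyre, and do not push on the valve. Grip and lift nothing, do not shift the stand, and leave the other things on the table where they are.

Things in the scene. Friction and masses are not known exactly. Their poses are not given: they have to be found in the camera images.
- wheel_stand: grey steel wheel stand, loose but heavy (6 kg). Origin on the table under the middle of the wheel; x from the wheel's open front to the upright behind it, y to the left seen from the front, z up. Base plate 200 x 200 x 16 mm, x -60 to +140 mm; upright 22 x 50 mm at x +51 to +73 mm, nothing in front of the wheel. The front looks to the robot within 0.6 rad.
- wheel: five-spoked light metal wheel on the stand, 304 mm over the tyre. Origin at the hub's centre, 178 mm above the table, in the tyre's middle plane; x is the level axle, pointing away from the wheel's front; turning positive about x is clockwise seen from the front. One spoke points along the wheel's own +z, the others follow every 72 degrees about x; the valve is at -z, midway between two spokes.
- hub (a point): centre of the wheel, on the axle. The wheel turns without end both ways, is stiff (0.22 N m: 3 to 4 N on a spoke 60 mm from the axle) and stays where it is left. The hub is 52 mm thick across (26 mm radius) and with its black button reaches 42 mm in front of the tyre's middle plane
- spoke_mid (a point): middle of the spoke that points along the wheel's +z, 65 mm from the axle, 14.5 mm in front of the tyre's middle plane. All spokes are bars 14 x 14 mm from the hub to the rim's inside (104 mm radius); their centre line lies 20 mm in front of the middle plane at the hub and 9 mm at the rim; within 45 mm of the axle they look up to 22 mm wide
- tyre: black tyre of the wheel, from 114 to 153 mm radius, 38 mm wide (x = -19 to +19 mm), with an orange patch on the front sidewall; must not be touched. It turns with the wheel. Origin and axes as those of the wheel.
- valve: valve of the wheel: rubber foot, brass stem 10 mm thick and 30 mm long with a red cap, standing on the inside of the rim and pointing at the hub. Origin at its foot on the rim, 104 mm from the axle, x = +4 mm; its z axis runs along the stem towards the hub. It turns with the wheel. At the start the valve is somewhere in the upper part of the wheel or at its sides.
- valve_tip (a point): end of the valve's red cap, 74 mm from the axle
- dial_gauge: bystander: round black dial tyre gauge with a white face and a brass chuck, 54 mm across, 24 mm high, lying left of the stand, partly under the tyre; origin under its middle
- glue_bottle: bystander: white squeeze bottle with a red cap, 57 mm across, 139 mm high, standing behind the wheel, left of the stand; origin under its middle
- masking_tape: bystander: roll of masking tape, 72 mm across, 22 mm high; origin under its middle
- pliers_blue: bystander: pliers with blue handles, 150 mm long, lying flat near the front edge of the table; origin under their middle
- marker_pen: bystander: black marker pen, 138 mm long, 15 mm thick, lying in front of the stand; origin under its middle
- chalk_white: bystander: flat white chalk, 44 x 50 x 8 mm; origin under its middle

How it is judged (in metres and radians):
At the end, for the whole second after the job is handed in: The valve is at the bottom of the rim with its stem within 7 degrees (0.12 rad) of straight up, the wheel is at rest, and the stand stands level within 12 mm of where it was (angle between valve's own z axis and vertical below 0.12 rad and angular speed of wheel below 0.05 rad/s and distance of wheel_stand from where it was at the start of the episode below 0.012 m and angle between wheel_stand's own z axis and vertical below 0.03 rad); the robot touches nothing.
It fails at once if the tyre was touched (more than 1.5 N) (contact force between anything else and tyre above 1.5 N).
It fails at once if the valve was pushed (more than 1.5 N) (contact force between anything else and valve above 1.5 N).
It fails at once if the wheel was gripped, or pressed hard without turning (more than 25 N from the fingers on the standing wheel) (contact force between the fingers and wheel above 25 N and angular speed of wheel below 0.05 rad/s).
It fails at once if the stand was shifted by more than 12 mm, lifted or tipped (distance of wheel_stand from where it was at the start of the episode above 0.012 m or angle between wheel_stand's own z axis and vertical above 0.03 rad).
It fails at once if another thing on the table was moved by more than 15 mm (distance of any of dial_gauge, glue_bottle, masking_tape, pliers_blue, marker_pen, chalk_white from where it was at the start of the episode above 0.015 m).
It also fails if it takes over 54 s, if anything falls off the work surface, if the arm or the gripper's body presses on something with over 40 N, if the wrist force passes 120 N, or if a joint passes its speed limit or range.

## Working session

There is one attempt and no reset: what is moved stays moved. The work goes in short steps, each a Python script; the robot and the scene stay as the last script left them, time stands still between calls to the robot, and variables do not carry over. Pictures are saved under pics/ and viewed, at most 10 in all, crops included, and the job is handed in when it is done.

```bash
mkdir -p pics; ls
python3 - <<'E'
from workcell import *
import cv2,numpy as np
for n in("side","top"):
    c=camera(n); cv2.imwrite(f"pics/{n}0.png",c["image"]); np.savez(f"{n}0.npz",**c)
    print(n,c["fx"],c["fy"],c["cx"],c["cy"],c["cam_to_world"].round(3).tolist(),[k for k in c])
print(grip_point_offset,{k:v for k,v in read_state().items() if k in("time","finger_gap","ft_force","tool_rot")})
E
```

```text
pics
side 374.84165298281573 374.84165298281573 327.14683435101307 195.04095947993687 [[-0.713, 0.544, -0.441, 70.901], [-0.701, -0.566, 0.434, 672.585], [-0.013, 0.619, 0.785, 812.742], [0.0, 0.0, 0.0, 1.0]] ['image', 'range_z', 'fx', 'fy', 'cx', 'cy', 'cam_to_world']
top 426.85853658960434 426.85853658960434 324.8922307264176 193.83577299338393 [[-0.001, 0.992, -0.125, 321.065], [-1.0, 0.002, 0.023, 315.876], [0.023, 0.125, 0.992, 1076.182], [0.0, 0.0, 0.0, 1.0]] ['image', 'range_z', 'fx', 'fy', 'cx', 'cy', 'cam_to_world']
-18.700000000000003 {'time': 0.1, 'tool_rot': array([[ 9.55980495e-01,  2.93430040e-01, -3.23878563e-04],
       [ 2.93430216e-01, -9.55980057e-01,  9.16298706e-04],
       [-4.07518801e-05, -9.70999447e-04, -9.99999528e-01]]), 'ft_force': array([ 1.10209321,  0.43915255, -0.86683273]), 'finger_gap': 85.60106915196938}
```

View pics/side0.png

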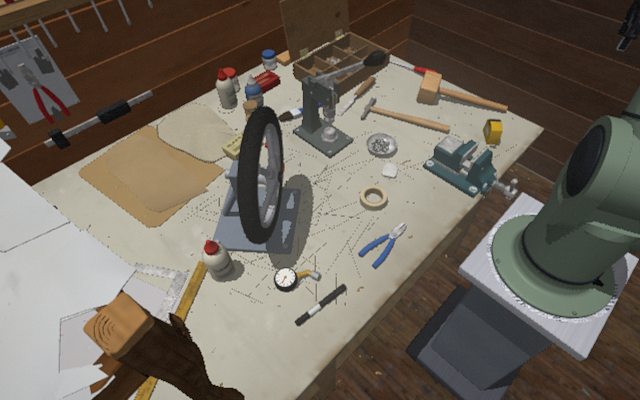

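View pics/top0.png

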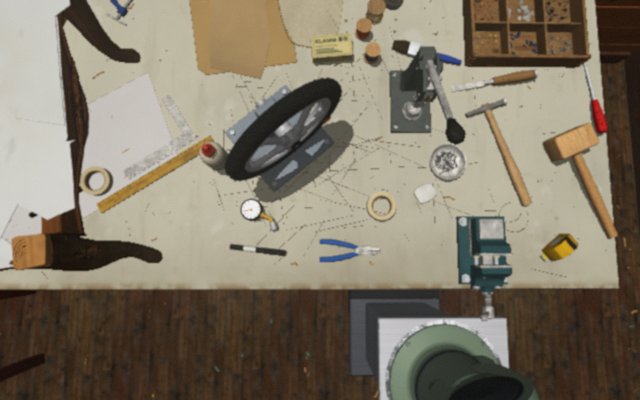

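The side view shows the wheel nearly edge-on at (262,175). In the top view it is at (285,130), with the open front facing down-right toward the robot. Next I'll fit the tyre torus to the depth data and rectify the front.

```bash
cat > h.py <<'E'
import numpy as np,cv2
from scipy.optimize import least_squares
def pts(c):
    v,u=np.mgrid[:400,:640]; d=c["range_z"]
    P=np.stack([(u-c["cx"])/c["fx"]*d,-(v-c["cy"])/c["fy"]*d,-d,np.ones_like(d)],-1)@c["cam_to_world"].T
    return P[...,:3]
def proj(c,X):
    q=(np.c_[X,np.ones(len(X))]@np.linalg.inv(c["cam_to_world"]).T)
    return np.c_[c["cx"]+c["fx"]*q[:,0]/-q[:,2],c["cy"]-c["fy"]*q[:,1]/-q[:,2]]
def axes(yaw):  # columns: wheel-stand x (away from front), y, z
    return np.array([[np.cos(yaw),-np.sin(yaw),0],[np.sin(yaw),np.cos(yaw),0],[0,0,1]])
def rectify(c,C,yaw,x=-14.5,s=2,R=110):
    # front view: image right = -y_stand, up = z
    n=int(2*R*s); b,a=np.mgrid[:n,:n]/s
    L=np.stack([np.full(a.shape,x),-(a-R),-(b-R)],-1).reshape(-1,3)
    p=proj(c,L@axes(yaw).T+C).astype(np.float32).reshape(n,n,2)
    return cv2.remap(c["image"],p[...,0],p[...,1],cv2.INTER_LINEAR)
E
cat > fit.py <<'E'
from h import *
C={n:dict(np.load(n+"0.npz")) for n in("side","top")}
B={"side":(230,285,100,245),"top":(222,345,75,185)}
Q={}
for n,c in C.items():
    P=pts(c);a,b,e,f=B[n];m=np.zeros((400,640),bool);m[e:f,a:b]=1
    dark=c["image"].max(-1)<60
    m&=(c["range_z"]>0)&(P[...,2]>60)&dark; Q[n]=P[m]; print(n,m.sum(),np.median(P[m],0))
def res(p,X):
    L=(X-[p[0],p[1],p[2]])@axes(p[3]); return np.hypot(np.hypot(L[:,1],L[:,2])-133.5,L[:,0])-19.3
for X in (Q["side"],Q["top"],np.r_[Q["side"],Q["top"]]):
  best=min((least_squares(res,[*np.median(X,0)[:2],178,y],args=(X,),loss="soft_l1",f_scale=2) for y in(-.6,0,.6)),key=lambda r:r.cost)
  print(best.x.round(3),np.median(abs(best.fun)))
np.save("w.npy",best.x)
c=C["top"];r=rectify(c,best.x[:3],best.x[3])
cv2.imwrite("pics/rect0.png",np.hstack([cv2.resize(c["image"][65:205,205:365],None,fx=2.2,fy=2.2,interpolation=2),cv2.resize(r,(308,308))]))
E
python3 fit.py
```

```text
side 3108 [512.78952753 441.85557341 279.98577958]
top 3418 [554.27093267 390.25505603 299.22560951]
[515.212 438.73  177.792   0.671] 21.025485737408765
[571.06  382.537 176.603   0.693] 0.786866563748049
[570.194 382.145 177.115  28.969] 1.10544498644769
```

Run:
```python
from h import *
w=np.load("w.npy"); w[3]=(w[3]-np.pi)%(2*np.pi); print(w); np.save("w.npy",w)
c=dict(np.load("top0.npz"));r=rectify(c,w[:3],w[3],R=150,s=2)
cv2.imwrite("pics/rect1.png",np.hstack([cv2.resize(c["image"][65:205,205:365],None,fx=2.4,fy=2.4,interpolation=2),cv2.resize(r,(336,336))]))
```

```text
[570.19350588 382.14494359 177.11481865   0.69488434]
```

View pics/rect1.png

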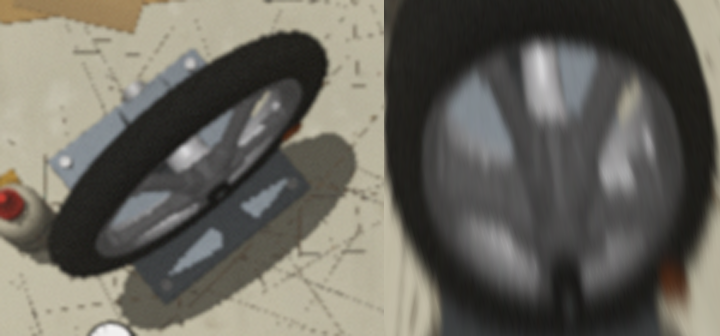

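The crops show spokes running up-left and up-right from the hub, the orange patch at the lower right (672,280), and a yellowish spot at (628,95) that may be the valve. Depth data should settle the wheel angle.

```bash
cat >> h.py <<'E'
def inner(c,w,r0=38,r1=98,x0=-32,x1=12):
    """depth points inside the rim: local xyz, colour, radius, clockwise angle from top (deg)"""
    L=(pts(c)-w[:3])@axes(w[3]); r=np.hypot(L[...,1],L[...,2])
    m=(c["range_z"]>0)&(r>r0)&(r<r1)&(L[...,0]>x0)&(L[...,0]<x1)
    return L[m],c["image"][m].astype(int),r[m],np.degrees(np.arctan2(-L[m][:,1],L[m][:,2]))
def spoke_x(r): return -20+11*np.clip((r-26)/(104-26),0,1)
def angle(cs,w):
    """spoke phase (deg, mod 72): fraction of points within the bars' front volume"""
    R=[];A=[]
    for c in cs:
        L,_,r,a=inner(c,w); k=abs(L[:,0]-spoke_x(r))<10; R.append(r[k]);A.append(a[k])
    R=np.concatenate(R);A=np.concatenate(A); t=np.arange(0,72,.5)
    d=(A[None]-t[:,None]+36)%72-36; s=np.exp(-(R*np.radians(d)/6)**2).sum(1)
    return t,s,len(R)
E
python3 - <<'E'
from h import *
w=np.load("w.npy");out=[]
for n in("top","side"):
    c=dict(np.load(n+"0.npz"))
    t,s,N=angle([c],w); i=np.argsort(-s)[:3]; print(n,N,t[i],s[i].round(1),np.median(s))
    L,col,r,a=inner(c,w)
    k=abs(L[:,0]-spoke_x(r))<10
    print(np.histogram(a[k],bins=np.arange(-180,181,12))[0])
    hsv=cv2.cvtColor(col.astype(np.uint8)[None],cv2.COLOR_BGR2HSV)[0].astype(int)
    k=(hsv[:,1]>70)&(r>60)
    for q in zip(L[k].round(),a[k].round(),r[k].round(),col[k].tolist()): print(*q)
    b=(205,365,65,205) if n=="top" else (225,300,95,250)
    im=c["image"][b[2]:b[3],b[0]:b[1]]; f=420/im.shape[0]
    out.append(cv2.resize(im,None,fx=f,fy=f,interpolation=cv2.INTER_CUBIC))
cv2.imwrite("pics/crops.png",np.hstack(out))
E
```

```text
top 711 [34.5 35.  34. ] [316.3 315.9 314.2] 38.54924610497717
[  9   0   0   0   0   2 167  23   0   0   0  16 117  22   0   0  11 145
  38   0   0   0   7 137  17   0   0   0   0   0]
side 598 [43.  43.5 42.5] [254.2 253.2 252.7] 36.24540432537107
[ 83   3   0   0   0   1 150  35   1   0   4  40  48   9   0   0  15 158
  17   0   0   0   0  31   3   0   0   0   0   0]
[  5. -83.  29.] 71.0 88.0 [86, 101, 121]
[  5. -82.  27.] 72.0 87.0 [72, 82, 135]
[  4. -77.  28.] 70.0 82.0 [62, 60, 153]
[  7. -77.  25.] 72.0 81.0 [49, 54, 179]
[  4. -76.  26.] 71.0 80.0 [60, 61, 168]
[  6. -73.  26.] 70.0 77.0 [38, 44, 164]
[  3. -72.  27.] 69.0 77.0 [56, 59, 152]
[  5. -69.  26.] 69.0 74.0 [26, 32, 113]
[  3. -71.  25.] 71.0 75.0 [39, 40, 104]
```

View pics/crops.png

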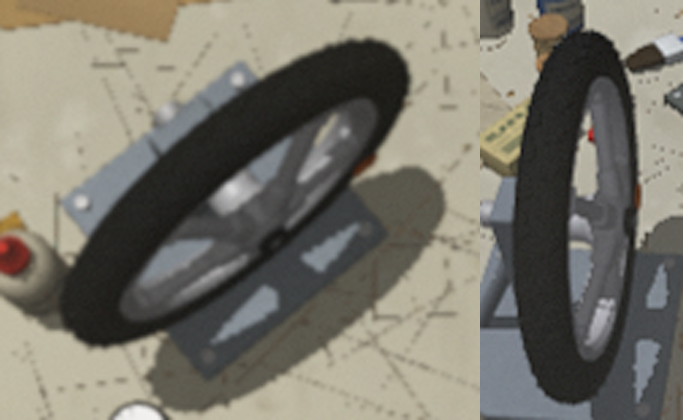

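The red cap shows in the side view at r≈74–80 mm and about 71° clockwise from the top. The spokes are at ≈35, 107, 179, −109 and −37°. The wheel needs about +109° clockwise. I plan to enter the gap at −73°, which stays away from the valve, and push the −37° spoke. First I'll check reachability.

```bash
cat >> h.py <<'E'
def tool(w,phi,rad,d,x,roll0=0,pitch=0):
    """TCP pose beside a spoke line at angle phi(deg): rad along it, d behind it (counter-clockwise); tool x = clockwise tangent (+roll0)"""
    A=axes(w[3]); f=np.radians(phi)
    u=np.array([0,-np.sin(f),np.cos(f)]); t=np.array([0,-np.cos(f),-np.sin(f)])
    p=w[:3]+A@(u*rad-t*d+np.array([x,0,0]))
    g=np.radians(phi+roll0); tx=A@np.array([0,-np.cos(g),-np.sin(g)])
    z=A[:,0]*np.cos(np.radians(pitch))-np.array([0,0,np.sin(np.radians(pitch))])
    tx-=z*(tx@z); tx/=np.linalg.norm(tx)
    return p,np.c_[tx,np.cross(z,tx),z]
E
python3 - <<'E'
from h import *
from workcell import *
w=np.load("w.npy")
for pitch in(0,25):
 for r0 in(0,90,180,270):
  print(pitch,r0)
  for phi,d,x in((-73,0,-150),(-73,0,-6),(-37,18,-6),(0,18,-6),(36,18,-6),(72,18,-6),(60,30,-150)):
    q=inverse_kinematics(*tool(w,phi,62,d,x,r0,pitch)); print("  ",phi,x,None if q is None else np.round(q,2))
E
```

```text
0 0
   -73 -150 None
   -73 -6 [-1.44  1.37  0.78  2.41  2.75  1.71  0.37]
   -37 -6 [-1.53  1.5   0.99  2.43  2.76  1.66 -0.5 ]
   0 -6 [-1.3   1.21  0.79  2.43  2.94  1.76 -0.78]
   36 -6 [-1.39  1.65  1.2   2.42  2.85  1.77 -2.01]
   72 -6 [-1.23  1.48  0.99  2.38  2.92  1.87 -2.35]
   60 -150 None
0 90
   -73 -150 None
   -73 -6 [-1.44  1.37  0.78  2.41  2.75  1.71 -1.2 ]
   -37 -6 [-1.53  1.5   0.99  2.43  2.76  1.66 -2.07]
   0 -6 [-1.3   1.21  0.79  2.43  2.94  1.76 -2.35]
   36 -6 [-0.89  0.97  0.38  2.4   3.16  1.77 -2.5 ]
   72 -6 [-1.32  1.73  1.2   2.38  2.79  1.81  2.02]
   60 -150 None
0 180
   -73 -150 None
   -73 -6 [-1.29  1.21  0.58  2.4   2.82  1.77 -2.5 ]
   -37 -6 [-1.62  1.76  1.2   2.43  2.73  1.56  2.31]
   0 -6 [-1.3   1.21  0.79  2.43  2.94  1.76  2.36]
   36 -6 [-1.39  1.65  1.2   2.42  2.85  1.77  1.13]
   72 -6 [-1.32  1.73  1.2   2.38  2.79  1.81  0.45]
   60 -150 None
0 270
   -73 -150 None
   -73 -6 [-1.44  1.37  0.78  2.41  2.75  1.71  1.95]
   -37 -6 [-1.53  1.5   0.99  2.43  2.76  1.66  1.07]
   0 -6 [-1.3   1.21  0.79  2.43  2.94  1.76  0.79]
   36
[... 637 characters left out ...]
  2.83  0.82 -1.51]
   72 -6 [ 0.39  1.   -1.28  2.27  2.7   0.88 -1.67]
   60 -150 None
25 180
   -73 -150 None
   -73 -6 [ 0.1   1.05 -1.28  2.32  2.62  1.19 -0.77]
   -37 -6 [ 0.13  0.97 -1.28  2.31  2.59  1.13 -1.45]
   0 -6 [ 0.22  0.89 -1.28  2.3   2.59  0.99 -2.06]
   36 -6 [-0.74  0.54  0.17  2.33  3.31  0.87  2.41]
   72 -6 [-0.01  0.66 -0.66  2.28  3.08  0.81  2.36]
   60 -150 None
25 270
   -73 -150 None
   -73 -6 [ 0.1   1.05 -1.28  2.32  2.62  1.19 -2.29]
   -37 -6 [-0.6   0.57 -0.24  2.35  2.94  0.92  2.46]
   0 -6 [ 0.1   0.75 -1.07  2.3   2.69  0.91  2.42]
   36 -6 [ 0.32  0.91 -1.28  2.28  2.64  0.9   2.01]
   72 -6 [ 0.39  1.   -1.28  2.27  2.7   0.88  1.47]
   60 -150 None
```

Run:
```python
from h import *
from workcell import *
w=np.load("w.npy")
for pitch in(25,32,40,45):
  print(pitch)
  for phi,d,x in((-73,0,-6),(0,18,-6),(72,18,-6)):
   for s in(0,50,80,120):
    p,R=tool(w,phi,62,d,x,0,pitch)
    q=inverse_kinematics(p-s*R[:,2],R); print("  ",phi,s,None if q is None else np.round(q,2))
```

```text
25
   -73 0 [ 0.1   1.05 -1.28  2.32  2.62  1.19  2.37]
   -73 50 None
   -73 80 None
   -73 120 None
   0 0 [ 0.22  0.89 -1.28  2.3   2.59  0.99  1.08]
   0 50 [ 0.25  0.76 -1.27  2.4   2.59  0.96  0.95]
   0 80 None
   0 120 None
   72 0 [ 0.39  1.   -1.28  2.27  2.7   0.88 -0.04]
   72 50 [ 0.44  0.88 -1.28  2.36  2.73  0.87 -0.17]
   72 80 None
   72 120 None
32
   -73 0 [-0.01  0.79 -1.07  2.27  2.5   0.92  2.17]
   -73 50 [ 0.13  0.79 -1.27  2.36  2.39  0.99  2.28]
   -73 80 None
   -73 120 None
   0 0 [ 0.22  0.8  -1.27  2.24  2.38  0.83  1.18]
   0 50 [ 0.27  0.64 -1.27  2.32  2.39  0.75  1.05]
   0 80 [ 0.3   0.53 -1.26  2.36  2.42  0.68  0.95]
   0 120 None
   72 0 [ 0.37  0.9  -1.27  2.21  2.48  0.75  0.07]
   72 50 [ 0.43  0.76 -1.27  2.3   2.51  0.68 -0.07]
   72 80 [ 0.47  0.66 -1.27  2.34  2.55  0.63 -0.17]
   72 120 [ 0.54  0.52 -1.26  2.4   2.66  0.54 -0.35]
40
   -73 0 [-0.14  0.62 -0.86  2.2   2.34  0.63  2.13]
   -73 50 [-0.13  0.49 -0.86  2.27  2.32  0.56  2.08]
   -73 80 [-0.11  0.4  -0.86  2.31  2.31  0.51  2.04]
   -73 120 [ 0.07  0.34 -1.06  2.34  2.2   0.48 
[... 365 characters left out ...]
  0.19]
   72 120 [ 0.53  0.41 -1.24  2.27  2.21  0.3   0.05]
45
   -73 0 [-0.29  0.53 -0.65  2.15  2.21  0.43  2.15]
   -73 50 [-0.28  0.41 -0.65  2.21  2.15  0.37  2.16]
   -73 80 [-0.44  0.3  -0.45  2.24  2.23  0.27  2.03]
   -73 120 [-0.6   0.19 -0.25  2.28  2.22  0.17  2.  ]
   0 0 [ 0.21  0.7  -1.27  2.09  1.84  0.66  1.6 ]
   0 50 [ 0.27  0.54 -1.26  2.14  1.73  0.53  1.61]
   0 80 [ 0.02  0.29 -0.85  2.17  1.7   0.23  1.51]
   0 120 [ 0.4   0.29 -1.27  2.19  1.43  0.31  1.8 ]
   72 0 [ 0.34  0.79 -1.27  2.08  1.9   0.61  0.57]
   72 50 [ 0.4   0.64 -1.26  2.13  1.81  0.49  0.56]
   72 80 [ 0.45  0.54 -1.26  2.16  1.73  0.4   0.59]
   72 120 [ 0.52  0.4  -1.26  2.19  1.57  0.28  0.7 ]
```

Run:
```python
from h import *
from workcell import *
w=np.load("w.npy")
p=read_state()["eef_pos"]; movel(p+[0,0,210],max_speed=200); clamp()
q=np.array(read_state()["qpos"]); print(q.round(2),read_state()["time"])
q[0]=-0.35; goto_joints(q); s=read_state(); print(s["eef_pos"].round(),s["finger_gap"],s["time"])
A=axes(w[3])
for roll in(0,180):
 for pitch in(70,55):
  _,R=tool(w,-73,62,0,0,roll,pitch); P=w[:3]+A@np.array([-150,50,130]); q=inverse_kinematics(P,R); print(roll,pitch,None if q is None else np.round(q,2))
 for phi,d,ss in((-73,0,50),(-73,0,0),(-37,18,0),(0,18,0),(40,18,0),(72,18,0),(60,30,50)):
  p,R=tool(w,phi,62,d,-4,roll,34); q=inverse_kinematics(p-ss*R[:,2],R); print("  ",phi,ss,None if q is None else np.round(q,2))
```

```text
[ 1.19  0.39 -0.02  1.27  0.01  1.47 -0.1 ] 2.0667
[603. 165. 441.] 0.17229989396469292 5.1167
0 70 [-0.87  0.12  0.09  2.03  0.03  0.64 -2.4 ]
0 55 [-0.58  0.05 -0.24  2.23  0.29  0.27 -2.43]
   -73 50 [ 0.13  0.77 -1.27  2.33  2.33  0.93  2.3 ]
   -73 0 [-0.01  0.77 -1.07  2.25  2.44  0.86  2.2 ]
   -37 0 [ 0.13  0.85 -1.27  2.23  2.33  0.92  1.76]
   0 0 [ 0.22  0.78 -1.27  2.21  2.31  0.79  1.22]
   40 0 [ 0.17  0.64 -1.    2.2   2.54  0.58  0.34]
   72 0 [ 0.37  0.88 -1.27  2.19  2.4   0.72  0.13]
   60 50 [ 0.4   0.66 -1.26  2.27  2.39  0.6   0.19]
180 70 [-0.5   0.14 -0.31  2.02  0.13  0.65  0.64]
180 55 [-0.53  0.05 -0.28  2.23  0.3   0.27  0.7 ]
   -73 50 [ 0.13  0.77 -1.27  2.33  2.33  0.93 -0.84]
   -73 0 [ 0.1   0.92 -1.28  2.24  2.36  0.99 -0.73]
   -37 0 [ 0.13  0.85 -1.27  2.23  2.33  0.92 -1.39]
   0 0 [ 0.22  0.78 -1.27  2.21  2.31  0.79 -1.92]
   40 0 [ 0.32  0.8  -1.27  2.2   2.35  0.71 -2.47]
   72 0 [-0.02  0.58 -0.66  2.21  2.92  0.53  2.47]
   60 50 [-0.18  0.37 -0.45  2.29  3.1   0.46  2.39]
```

The horizontal-ish wrist branch differs from the current one (J5 goes from 0 to 2.3), so I'll identify the forward kinematics from IK samples and plan a safe joint transition.

```bash
cat > fk.py <<'E'
import numpy as np
from scipy.spatial.transform import Rotation as Ro
def fk(q,prm,sg,full=False):
    h,L1,L2,L3,o7=prm[:5]; R=np.eye(3); p=np.array([0,0,h]); P=[p]
    rz=lambda a:Ro.from_euler("z",a).as_matrix(); ry=lambda a:Ro.from_euler("y",a).as_matrix()
    for i,L in((0,L1),(2,L2),(4,L3)):
        R=R@rz(sg[i//2]*q[i])@ry(q[i+1]); p=p+R@[0,0,L]; P.append(p)
    R=R@rz(sg[3]*q[6]+o7)
    return (p,R,P) if full else (p,R)
E
python3 - <<'E'
from fk import *; from h import *; from workcell import *; from scipy.optimize import least_squares; import itertools
w=np.load("w.npy"); S=[]
s=read_state(); S.append((s["qpos"],s["eef_pos"],s["tool_rot"]))
for phi,ss,pi,ro in((-73,50,34,0),(-37,0,34,0),(0,0,34,180),(40,0,34,0),(72,0,34,180),(0,80,60,0),(0,0,0,0),(20,0,20,0)):
    p,R=tool(w,phi,62,18,-4,ro,pi); p=p-ss*R[:,2]; q=inverse_kinematics(p,R)
    if q is not None:S.append((np.array(q),p,R))
best=None
for sg in itertools.product((-1,1),repeat=4):
    f=lambda x:np.concatenate([np.r_[a-p,300*(b-R).ravel()] for q,p,R in S for a,b in [fk(q,x,sg)]])
    for o in(0,1.57,3.14,-1.57):
        r=least_squares(f,[360,420,400,300,o])
        if best is None or r.cost<best[0]: best=(r.cost,sg,r.x,abs(r.fun).max())
print(best); np.savez("fk.npz",sg=best[1],x=best[2])
E
```

```text
(np.float64(10096.673771108779), (-1, -1, -1, -1), array([288.19717127, 544.50468993, 406.67381238, 322.20647831,
         1.57079633]), np.float64(53.51161766069484))
```

```bash
cat > fk.py <<'E'
import numpy as np
from scipy.spatial.transform import Rotation as Ro
SG=(-1,1,-1,1,-1,1,-1)
def fk(q,V,full=False):
    """fitted chain: free offset vector after each joint (V: 8x3), rotations z,y,z,y,z,y,z"""
    R=np.eye(3); p=V[0].copy(); P=[p]
    for i in range(7):
        R=R@Ro.from_euler("zyzyzyz"[i],SG[i]*q[i]).as_matrix(); p=p+R@V[i+1]; P.append(p)
    R=R@Ro.from_euler("z",np.pi/2).as_matrix()
    return (p,R,P) if full else (p,R)
E
python3 - <<'E'
from fk import *; from h import *; from workcell import *; import itertools
w=np.load("w.npy"); S=[]
s=read_state(); S.append((np.array(s["qpos"]),s["eef_pos"],s["tool_rot"]))
rng=np.random.default_rng(0)
while len(S)<40:
    p,R=tool(w,rng.uniform(-90,90),62,18,rng.uniform(-100,0),rng.uniform(0,360),rng.uniform(10,80)); q=inverse_kinematics(p,R)
    if q is not None:S.append((np.array(q),p,R))
print(max(abs(fk(q,np.zeros((8,3)))[1]-R).max() for q,p,R in S))
# position is linear in V
A=[];b=[]
for q,p,R in S:
    A.append(np.hstack([np.eye(3)]+[Ro.from_euler("z",0).as_matrix()@np.linalg.multi_dot([np.eye(3),np.eye(3)]+[Ro.from_euler("zyzyzyz"[j],SG[j]*q[j]).as_matrix() for j in range(i+1)]) for i in range(7)])); b.append(p)
A=np.vstack(A);b=np.concatenate(b)
# small ridge to settle the gauge
x=np.linalg.lstsq(np.vstack([A,1e-3*np.eye(24)]),np.r_[b,np.zeros(24)],rcond=None)[0]
print(abs(A@x-b).max()); print(x.reshape(8,3).round(1)); np.save("V.npy",x.reshape(8,3))
E
```

```text
4.4139414345778505e-11
0.00042997419132007053
[[ 0.000e+00  0.000e+00  1.601e+02]
 [ 0.000e+00 -1.060e+01  1.601e+02]
 [-0.000e+00 -1.060e+01  2.649e+02]
 [ 0.000e+00 -1.880e+01  2.649e+02]
 [-0.000e+00 -1.880e+01  2.104e+02]
 [-0.000e+00 -2.000e-01  2.104e+02]
 [ 0.000e+00 -2.000e-01  1.639e+02]
 [ 0.000e+00 -0.000e+00  1.639e+02]]
```

```bash
cat >> fk.py <<'E'
from scipy.optimize import least_squares
LO=np.array([-2.91,-.3,-1.5,.17,-1.26,.16,-2.52])+.04; HI=np.array([2.91,2.13,1.42,2.43,4.41,1.93,2.52])-.04
V=np.load("V.npy")
def ik(p,R,q0,k=.01):
    f=lambda q:np.r_[(fk(q,V)[0]-p)/5,30*(fk(q,V)[1]-R).ravel(),k*(q-q0)]
    q=least_squares(f,np.clip(q0,LO+1e-3,HI-1e-3),bounds=(LO,HI)).x
    a,b=fk(q,V); return q,max(np.linalg.norm(a-p),300*abs(b-R).max())
E
python3 - <<'E'
from fk import *; from h import *; from workcell import *
w=np.load("w.npy"); A=axes(w[3]); qc=np.array(read_state()["qpos"]); np.save("qc.npy",qc)
loc=lambda P:(A.T@(P-w[:3])).round()
for j3 in(-1.1,-.8,-.5):
  print("J3",j3); q=np.array([-.2,.7,j3,2.25,2.5,.8,2.2]); Q=[]
  for k,(phi,d,s) in enumerate([(-73,0,50),(-73,0,0)]+[(f,18,0) for f in range(-55,76,10)]+[(65,30,0),(65,30,50)]):
    p,R=tool(w,phi,62,d,-4,0,34); q,e=ik(p-s*R[:,2],R,q); Q.append(q)
    if k in(0,1,4,8,12,15,16,17): print(phi,s,q.round(2),round(e,2))
  # lifted waypoint
  for h in(100,200,300):
    p,R=tool(w,-73,62,0,-4,0,34); qw,e=ik(p-50*R[:,2]+[0,0,h]-60*A[:,0],R,Q[0]); print("W",h,qw.round(2),round(e,2))
    T=np.array([[*loc(fk(qc+t*(qw-qc),V)[0]),] for t in np.linspace(0,1,9)]); print(T[:,0],T[:,1],T[:,2]+177)
E
```

```text
J3 -1.1
-73 50 [ 0.    0.63 -1.06  2.33  2.43  0.81  2.1 ] 0.0
-73 0 [-0.05  0.73 -1.    2.25  2.47  0.83  2.14] 0.0
-35 0 [ 0.11  0.82 -1.24  2.23  2.34  0.89  1.69] 0.0
5 0 [ 0.29  0.91 -1.42  2.21  2.24  0.89  1.33] 0.0
45 0 [ 0.4   0.98 -1.46  2.19  2.25  0.86  0.82] 0.0
75 0 [ 0.44  1.06 -1.46  2.19  2.29  0.86  0.32] 0.0
65 0 [ 0.42  0.97 -1.43  2.19  2.27  0.82  0.45] 0.0
65 50 [ 0.5   0.83 -1.46  2.26  2.24  0.74  0.37] 0.0
W 100 [ 0.2   0.23 -1.15  2.37  2.35  0.46  1.99] 0.0
[-114. -138. -144. -129.  -98.  -65.  -45.  -56. -105.] [-187. -240. -280. -298. -284. -235. -152.  -47.   59.] [441. 405. 390. 388. 393. 395. 387. 363. 323.]
W 200 [-1.31 -0.12  0.42  2.3   1.8   0.2   2.48] 4.86
[-114. -117. -110.  -95.  -74.  -56.  -49.  -63. -105.] [-187. -213. -232. -233. -213. -169. -104.  -24.   60.] [441. 437. 450. 470. 490. 499. 492. 466. 422.]
W 300 [-0.89 -0.19  0.    2.24  1.78  0.2   2.48] 43.16
[-114. -117. -110.  -95.  -75.  -58.  -52.  -65. -103.] [-187. -216. -236. -238. -217. -172. -105.  -23.   61.] [441. 444. 463. 490. 519. 542. 551. 541. 511.]
J3 -0.8
-73 50 [-0.07 
[... 1433 characters left out ...]
 0.0
65 50 [ 0.5   0.83 -1.46  2.26  2.24  0.74  0.37] 0.0
W 100 [-0.06  0.16 -0.85  2.38  2.51  0.41  1.8 ] 0.0
[-114. -138. -142. -123.  -88.  -51.  -32.  -47. -105.] [-187. -247. -292. -312. -295. -240. -150.  -43.   59.] [441. 412. 407. 416. 427. 431. 416. 379. 323.]
W 200 [-1.31 -0.12  0.42  2.3   1.8   0.2   2.48] 4.86
[-114. -117. -110.  -95.  -74.  -56.  -49.  -63. -105.] [-187. -213. -232. -233. -213. -169. -104.  -24.   60.] [441. 437. 450. 470. 490. 499. 492. 466. 422.]
W 300 [-0.89 -0.19  0.    2.24  1.78  0.2   2.48] 43.16
[-114. -117. -110.  -95.  -75.  -58.  -52.  -65. -103.] [-187. -216. -236. -238. -217. -172. -105.  -23.   61.] [441. 444. 463. 490. 519. 542. 551. 541. 511.]
```

Run:
```python
from h import *
for n,b in(("top",(385,470,30,150)),("side",(290,400,60,160))):
    P=pts(dict(np.load(n+"0.npz")))[b[2]:b[3],b[0]:b[1]].reshape(-1,3); P=P[abs(P[:,0]-650)<250]
    i=P[:,2].argmax(); print(n,P[i].round(),np.percentile(P[:,2],[95,99]).round())
```

```text
top [518.  71. 370.] [305. 365.]
side [506.  82. 359.] [215. 337.]
```

Run:
```python
from fk import *; from h import *
w=np.load("w.npy"); A=axes(w[3]); qc=np.load("qc.npy")
p,R=tool(w,-73,62,0,-4,0,34); q,e=ik(p-50*R[:,2],R,np.array([-.2,.7,-.5,2.25,2.5,.8,2.2])); qw,e=ik(p-50*R[:,2]+[0,0,100]-60*A[:,0],R,q)
np.save("qw.npy",qw); np.save("qpre.npy",q)
for j1 in(-.35,-.7,-.9):
  q0=qc.copy(); q0[0]=j1
  for lift in(0,.3):
    q1=q0.copy(); q1[3]-=0; q1[1]-=lift; q1[5]+=lift
    T=np.array([fk(q1+t*(qw-q1),V)[0] for t in np.linspace(0,1,11)]); L=(T-w[:3])@A
    print(j1,lift,"world\n",T.T.round(),"\nlocal x",L[:,0].round(),"y",L[:,1].round())
```

```text
-0.35 0 world
 [[602. 617. 637. 659. 680. 692. 688. 663. 614. 541. 451.]
 [166. 116.  79.  62.  69.  99. 150. 214. 278. 330. 360.]
 [441. 416. 407. 409. 418. 428. 431. 424. 404. 370. 323.]] 
local x [-114. -134. -143. -137. -116.  -87.  -57.  -36.  -33.  -55. -105.] y [-187. -235. -276. -303. -311. -295. -254. -189. -108.  -21.   59.]
-0.35 0.3 world
 [[452. 493. 534. 577. 618. 650. 665. 655. 615. 545. 451.]
 [109.  63.  26.   7.  14.  50. 110. 186. 263. 326. 360.]
 [605. 565. 544. 538. 538. 537. 526. 499. 454. 393. 323.]] 
local x [-265. -264. -256. -235. -199. -152. -101.  -60.  -42.  -55. -105.] y [-134. -195. -251. -292. -313. -306. -270. -205. -121.  -27.   59.]
-0.7 0 world
 [[509. 551. 590. 625. 651. 664. 661. 637. 593. 529. 451.]
 [362. 301. 252. 220. 209. 218. 245. 282. 320. 349. 360.]
 [441. 416. 407. 409. 418. 428. 431. 424. 404. 370. 323.]] 
local x [ -60.  -66.  -68.  -62.  -49.  -33.  -18.  -13.  -22.  -52. -105.] y [  24.  -50. -113. -159. -185. -186. -163. -120.  -62.    1.   59.]
-0.7 0.3 world
 [[388. 449. 506. 558. 601. 631. 643. 632. 595. 534. 451.]
 [258. 213. 17
[... 223 characters left out ...]
. -139.  -75.   -5.   59.]
-0.9 0 world
 [[427. 488. 543. 588. 621. 639. 639. 619. 580. 522. 451.]
 [456. 395. 343. 305. 285. 284. 297. 320. 343. 360. 360.]
 [441. 416. 407. 409. 418. 428. 431. 424. 404. 370. 323.]] 
local x [ -63.  -55.  -46.  -36.  -23.  -10.   -2.   -2.  -17.  -51. -105.] y [ 149.   62.  -13.  -71. -107. -120. -109.  -79.  -36.   13.   59.]
-0.9 0.3 world
 [[329. 404. 472. 532. 580. 612. 625. 616. 583. 527. 451.]
 [329. 290. 251. 223. 214. 224. 253. 291. 329. 355. 360.]
 [605. 565. 544. 538. 538. 537. 526. 499. 454. 393. 323.]] 
local x [-219. -187. -159. -131. -101.  -69.  -41.  -23.  -24.  -51. -105.] y [ 114.   36.  -38.  -98. -135. -148. -135.  -99.  -49.    7.   59.]
```

Run:
```python
from fk import *; from h import *; from workcell import *
w=np.load("w.npy"); q=np.load("qc.npy").copy(); q[0]=-.7; q[1]-=.3; q[5]+=.3
goto_joints(q); goto_joints(np.load("qw.npy")); print(read_state()["time"])
p,R=tool(w,-73,62,0,-4,0,34)
try: movel(p-50*R[:,2],R,120)
except PlanningError as e: print(e); goto_joints(np.load("qpre.npy"))
s=read_state(); print(s["time"],s["qpos"].round(2),(s["eef_pos"]-(p-50*R[:,2])).round(1),s["ft_force"].round(1))
o=[]
for n,b in(("top",(205,365,65,205)),("side",(225,345,95,250))):
    c=camera(n); np.savez(n+"1.npz",**c); im=c["image"].copy()
    for pt in (p,p-50*R[:,2]):
        u=proj(c,pt[None])[0]; cv2.circle(im,tuple(u.round().astype(int)),1,(0,255,0),-1)
    im=im[b[2]:b[3],b[0]:b[1]];f=420/im.shape[0]; o.append(cv2.resize(im,None,fx=f,fy=f,interpolation=2))
o=np.hstack(o); cv2.imwrite("pics/pre.png",cv2.resize(o,None,fx=min(1,800/o.shape[1]),fy=min(1,800/o.shape[1])))
```

```text
8.4417
9.5667 [-0.18  0.52 -0.8   2.34  2.56  0.72  1.87] [-0.  -0.1  0.6] [-0.1 -0.7 -0.3]
```

View pics/pre.png

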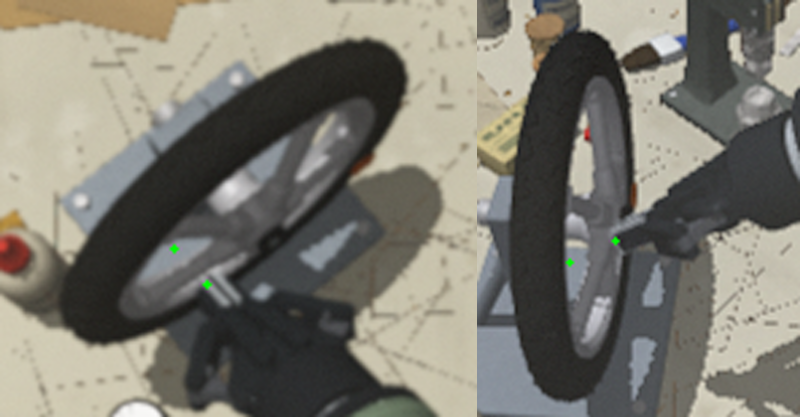

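The overlay puts the tip (208,284) in front of the free gap, and the entry target (174,248) sits between the two left spokes. Inserting and pushing clockwise in steps.

```bash
cat > push.py <<'E'
from fk import *; from h import *; from workcell import *
def push(w,f0,f1,d=18,rad=62,x=-4,step=11,speed=60):
    f=f0
    while f!=f1:
        f=f+np.sign(f1-f)*min(step,abs(f1-f)); p,R=tool(w,f,rad,d,x,0,34)
        try: hit=movel(p,R,speed,guard=18)
        except PlanningError as e: print("plan",f,e); return False
        s=read_state(); print(f,hit,s["ft_force"].round(1),round(s["time"],1),s["qpos"].round(2)[[2,3,6]])
        if hit: return False
    return True
E
python3 - <<'E'
from push import *
w=np.load("w.npy"); p,R=tool(w,-73,62,0,-4,0,34)
hit=movel(p,R,70,guard=8); print("in",hit,read_state()["ft_force"].round(1))
if not hit: print(push(w,-55,64))
E
```

```text
in False [-0.8 -0.7  0.5]
-44 False [-0.9  0.  -0.6] 11.2 [-0.94  2.25  1.54]
-33 False [ 0.4  0.1 -0.1] 11.6 [-1.    2.24  1.42]
-22 False [ 0.3 -0.2  0.1] 11.9 [-1.05  2.23  1.31]
-11 False [-0.6  0.5  0.4] 12.3 [-1.11  2.22  1.2 ]
0 False [-0.2 -0.   0.2] 12.7 [-1.16  2.22  1.11]
11 False [ 0.2 -0.1  0.5] 13.0 [-1.2   2.21  1.01]
22 False [-0.2  0.6  0.7] 13.4 [-1.25  2.2   0.91]
33 False [0.1 0.1 0.4] 13.7 [-1.29  2.2   0.81]
44 False [ 0.1 -0.6  0.4] 14.1 [-1.34  2.2   0.7 ]
55 False [-0.1  0.4 -0.2] 14.4 [-1.38  2.19  0.58]
64 False [-1.3  0.4  0.4] 14.8 [-1.41  2.19  0.46]
True
```

Run:
```python
from push import *
w=np.load("w.npy"); o=[]
for n,b in(("top",(205,365,65,205)),("side",(225,345,95,250))):
    c=camera(n); np.savez(n+"2.npz",**c)
    L,col,r,a=inner(c,w); k=abs(L[:,0]-spoke_x(r))<10; print(n,np.histogram(a[k],bins=np.arange(-180,181,12))[0])
    im=c["image"][b[2]:b[3],b[0]:b[1]];f=420/im.shape[0]; o.append(cv2.resize(im,None,fx=f,fy=f,interpolation=2))
o=np.hstack(o); cv2.imwrite("pics/p2.png",cv2.resize(o,None,fx=800/o.shape[1],fy=800/o.shape[1]))
```

```text
top [  0   0  59   3   0   0   0   5 174  31   0   0   2  30  72  13   0  47
  62  76  14   0   0   0   0   3   0   0   0   0]
side [  0   1 134  17   0   0   0   5 123  34   0   0   3 106  35   1   0  59
  47  61   3   0   0   0   0   0   0   0   0   0]
```

View pics/p2.png

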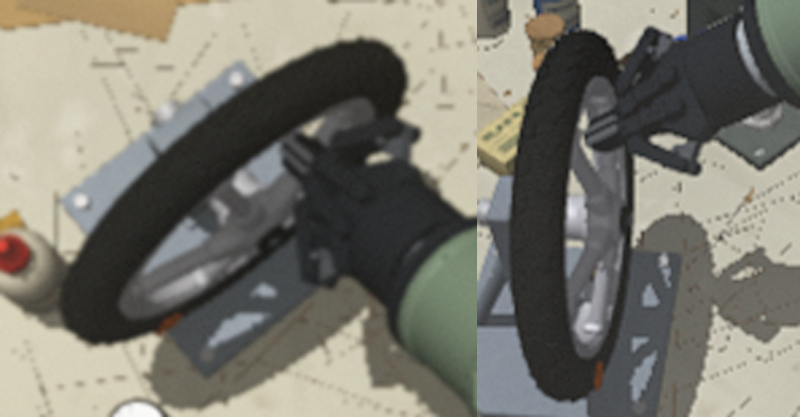

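The wheel turned: the orange patch moved from right to bottom-left, now at (170,322). Next I'll measure the spoke phase away from the gripper.

```bash
cat >> h.py <<'E'
def phase(c,w,lo=-180,hi=8):
    L,_,r,a=inner(c,w,45,95); k=(abs(L[:,0]-spoke_x(r))<10)&(a>lo)&(a<hi); R=r[k];A=a[k]; t=np.arange(0,72,.25)
    d=(A[None]-t[:,None]+36)%72-36; s=np.exp(-(R*np.radians(d)/6)**2).sum(1); return t[s.argmax()],k.sum()
E
python3 - <<'E'
from h import *
w=np.load("w.npy")
for n in("top","side"):
    for i in(0,2):
        c=dict(np.load(f"{n}{i}.npz")); print(n,i,[phase(c,w,lo,hi) for lo,hi in((-180,8),(-125,-60),(-60,8),(-180,180))])
E
```

```text
top 0 [(np.float64(42.75), np.int64(269)), (np.float64(43.0), np.int64(149)), (np.float64(42.5), np.int64(115)), (np.float64(34.75), np.int64(546))]
top 2 [(np.float64(66.75), np.int64(289)), (np.float64(67.25), np.int64(166)), (np.float64(63.25), np.int64(72)), (np.float64(66.75), np.int64(446))]
side 0 [(np.float64(43.25), np.int64(289)), (np.float64(44.0), np.int64(146)), (np.float64(37.25), np.int64(75)), (np.float64(42.75), np.int64(467))]
side 2 [(np.float64(67.5), np.int64(360)), (np.float64(68.0), np.int64(124)), (np.float64(58.75), np.int64(111)), (np.float64(67.25), np.int64(498))]
```

```bash
cat >> h.py <<'E'
def phase2(c,w,lo=-180,hi=180,dx=0):
    """bar-surface fit: robust distance of depth points to the 14x14 bars"""
    L,_,r,a=inner(c,w,48,95); k=(abs(L[:,0]-spoke_x(r))<14)&(a>lo)&(a<hi); r=r[k];a=a[k];X=L[k][:,0]; t=np.arange(0,72,.25)
    d=np.radians((a[None]-t[:,None]+36)%72-36); v=abs(r*np.sin(d))-7; rr=r*np.cos(d); u=abs(X-dx-spoke_x(rr))-7
    sd=np.where((u>0)|(v>0),np.hypot(np.maximum(u,0),np.maximum(v,0)),np.maximum(u,v))
    s=np.minimum(abs(sd),6).mean(1); return t[s.argmin()],s.min().round(2),k.sum()
E
python3 - <<'E'
from h import *
w=np.load("w.npy")
for n in("top","side"):
    for i in(0,2):
        c=dict(np.load(f"{n}{i}.npz")); print(n,i,[tuple(map(float,phase2(c,w,lo,hi))) for lo,hi in((-180,8),(-125,-60),(-60,8),(-180,180))])
E
```

```text
top 0 [(38.0, 1.07, 251.0), (38.0, 1.1, 140.0), (38.25, 1.01, 106.0), (38.25, 1.15, 509.0)]
top 2 [(62.5, 1.19, 273.0), (62.5, 1.26, 156.0), (62.75, 1.19, 66.0), (62.75, 2.61, 461.0)]
side 0 [(39.0, 0.97, 265.0), (39.25, 0.95, 137.0), (39.25, 0.91, 61.0), (38.5, 1.02, 433.0)]
side 2 [(63.25, 0.92, 337.0), (63.5, 0.88, 116.0), (63.25, 0.82, 104.0), (63.0, 2.2, 496.0)]
```

The surface fit is consistent in both views: phase 38.4° at the start, 62.9° now. The target is 72°, so 9° more.

Run:
```python
from push import *
w=np.load("w.npy"); push(w,64,73,step=5,speed=40)
p,R=tool(w,73,62,18,-4,0,34)
print([ [float(v) for v in phase2(camera(n),w,-180,8)] for n in("top","side")])
p1,R1=tool(w,68,62,26,-4,0,34); print(movel(p1,R,40,guard=15)); print(movel(p1-50*R[:,2],R,80,guard=10)); s=read_state(); print(s["time"],s["qpos"].round(2))
for n in("top","side"):
    c=camera(n); np.savez(n+"3.npz",**c); print(n,phase2(c,w,-180,8),phase2(c,w))
```

```text
69 False [-1.1  0.7  0.2] 15.2 [-1.43  2.19  0.39]
73 False [-0.1 -0.2  0.6] 15.4 [-1.44  2.19  0.33]
[[70.75, 1.16, 293.0], [71.25, 0.93, 343.0]]
False
False
16.7917 [ 0.5   0.86 -1.46  2.26  2.25  0.76  0.23]
top (np.float64(70.75), np.float64(1.14), np.int64(300)) (np.float64(71.0), np.float64(1.13), np.int64(495))
side (np.float64(71.25), np.float64(0.94), np.int64(343)) (np.float64(71.25), np.float64(1.03), np.int64(455))
```

Run:
```python
from h import *
w=np.load("w.npy");o=[]
for n,b in(("top",(205,365,65,205)),("side",(225,345,95,250))):
    c=dict(np.load(n+"3.npz"));im=c["image"].copy()
    L,col,r,a=inner(c,w,60,104,-15,20); h=cv2.cvtColor(col.astype(np.uint8)[None],cv2.COLOR_BGR2HSV)[0].astype(int)
    k=(h[:,1]>110)&((h[:,0]<12)|(h[:,0]>170)); print(n,k.sum(),np.c_[L[k],r[k],a[k]].round()[:8])
    u=proj(c,w[:3]+np.array([[0,0,-74.]])+axes(w[3])[:,0]*4)[0]; print(u)
    im=im[b[2]:b[3],b[0]:b[1]];f=420/im.shape[0]; o.append(cv2.resize(im,None,fx=f,fy=f,interpolation=2))
o=np.hstack(o); cv2.imwrite("pics/p3.png",cv2.resize(o,None,fx=800/o.shape[1],fy=800/o.shape[1]))
```

```text
top 0 []
[285.56148836 138.74192392]
side 7 [[   2.   -3.  -72.   72.  178.]
 [   4.    0.  -73.   73. -180.]
 [   2.    1.  -72.   72. -179.]
 [   3.    4.  -72.   72. -177.]
 [   2.    2.  -74.   74. -178.]
 [   4.    4.  -76.   76. -177.]
 [   5.    3.  -81.   81. -178.]]
[266.15790014 196.23089704]
```

View pics/p3.png

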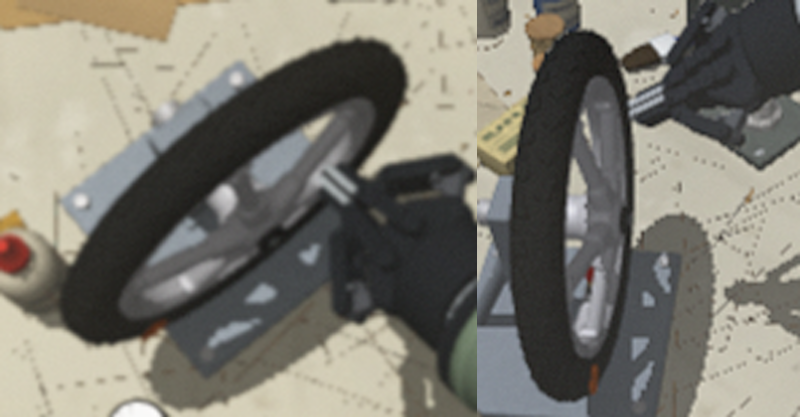

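The red cap shows in the side view at (590,272), at r≈73 mm and −179°. That puts the valve at the very bottom, within about 1–2°. The fingers are clear of the wheel and nothing else has moved.

```bash
python3 -c "
from workcell import *
print(read_state()['time'],finish_job())"
```

```text
the job is handed in; nothing more can be done
16.8917 None
```

The job is handed in: the valve is at the bottom of the rim with its stem about 1–2° from straight up by camera measurement, the fingers are clear of the wheel, and the job took about 17 s of robot time. One spoke pushed through about 105° was enough; the program has not reported its verdict.

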